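Seat the UV filter in the lamp's filter drawer and close it

ROBOT

A 6-joint arm with a two-finger parallel gripper is mounted at the origin on a cart in front of the work surface, level with it; the furniture and walls round the work are solid. World frame = base frame: x ahead of the robot, y to its left, z up, the work surface at z = 0. Lengths are in m, angles in rad, forces in N, time in s.
With the tool pointing down it reaches from about 0.25 to 0.775 m from the base axis. Payload 4 kg.
Tool frame: the origin (TCP) lies at the centre of the arm's flange, where the gripper is bolted on; the fingertips stand 199 mm ahead of it and the grasp point (between the pads) lies 180 mm ahead of it; z points along the fingers, y is the line along which they close (so a half turn about z gives the same grasp; the last joint's range is limited). The gripper opens to 94 mm and grips with 3 to 60 N. Pads are 16 mm wide; open, the fingers measure 119 mm over their backs; the gripper's body (75 mm by 177 mm) begins 78 mm behind the grasp point.
Start: joints at [-0.103, 0.087, 1.371, -0, 1.684, -0.103], TCP at [0.55, -0, 0.405] pointing down, gripper open.
Joint ranges: [-3.1, 3.1], [-0.76, 2.03], [0.27, 2.55], [-1.08, 4.22], [0.17, 2.65], [-2.57, 2.57]. Speed limits (rad/s): [2.79, 2.79, 3.14, 3.14, 3.14, 3.14].

INTERFACE

Orientations are given as [roll, pitch, yaw] about the fixed x, y, z axes, in that order (R = Rz(yaw) Ry(pitch) Rx(roll)).
In Python, from bench import robot, eyes, models gives the robot as it stands.
- The arm moves only by the tool step_arm, never from a script. Its argument "commands" is a list that holds one entry, the list of rows, each a list of 7 numbers: the shift along the tool's x, y, z in mm, then the turn, a rotation vector about the tool's x, y, z in rad, then the finger opening in mm, from 0 to 94. In form: [[[tx, ty, tz, wx, wy, wz, gripper], ...]]. A call has 1 to 20 rows; each row shifts and turns the commanded pose from where the row before left it, along the tool's axes as they then stand; what a row does not reach is not made up. A row lasts 1/8 s, in which the tool goes at most 62.5 mm and 10.7 degrees, less where a joint would pass 70% of its speed; a pose out of reach is approached as far as the arm can. A call is refused whole if a number of a shift passes 62.5 or a number of a turn 0.188, either way. A call with a gripper value outside its range is refused whole. The fingers move at their own pace and stop on an object; the grip force is fixed at half the most. Time passes only in rows, so rows that do not move let the fingers close. It gives the time, the measured TCP pose, the force, the opening and the grip force at its end, in the units of the state.
- robot.get_obs(): the state, without advancing time (a new reading comes with each control period).
- eyes.snapshot(name): name is "scene" or "side" or "wrist"; returns a dict with "color" (420x560x3 uint8, red, green, blue), "camera_matrix" (3x3 intrinsics, pixels), "D" ([k1, k2, p1, p2, k3] as OpenCV has them; the pictures are not rectified), "eye" and "rotation" of the camera in the world; the wrist camera has in their place "tool_from_camera" (4x4, takes a point from camera to tool coordinates, whose origin is the TCP and whose axes are the flange's). Camera axes: x right, y up, looking along -z (the intrinsics and any distortion apply to the point x, -y, -z); pixel columns grow to the right and rows downward; lengths in m; the calibration is good to about 2 mm. A picture is of the moment at which its call begins: read the wrist's pose just before it. There is no depth.
- robot.close_job(): hands the job in; it is judged then, once.
Trained networks look in a picture, given as the dict that the camera call returned (one of the last four; its "shot" number tells which), for a name from the list of things; names that differ only in an ending like _2 or _b are one class to them, and where a whole thing is asked for, a point or a joint stands for the part that bears it (a point fixed in the world has none). Each returns a list of dicts, best first, with "confidence" (0 to 1); they miss things now and then, are a little off and sometimes report something else, mostly with a low value. They report only what shows in the picture. A call takes as long as a camera call. They do not tell look-alikes from the thing itself.
- models.masks_of(picture, query): "mask" (420x560 bool, what is visible of it) and "xy" ([column, row] in pixels, amid what is visible of it).
- models.tip_of(picture, query): "xy" ([column, row] in pixels: a listed point, or the origin of a listed thing).
The state is a dict: "time": time; "joint_positions": joint angles; "qvel": joint speeds; "joint_torque": joint torques, N m; "tool_pos": TCP position; "ee_rot": TCP orientation; "wrist_force": force on the tool from outside, world axes, zero at the start; "wrist_torque": the same for the moment, N m; "width": finger opening in m; "finger_force": force on a finger pad.
Only numpy, scipy, OpenCV 4.12 (cv2) and the standard library are available. Lean on these libraries where they do the work, as an engineer would, in place of code of your own. Each camera call takes 0.05 s, during which the arm holds its last target. There are 200 camera calls.

TASK

The ring-mounted UV filter was set down on the open filter drawer of the exposure lamp, short of its round cell. Nudge it over the rim of the cell with the fingertips until it drops in and lies flat, then push the drawer gently shut, all the way to its stop. Do not lift the filter at any time, and leave the loose things round the lamp where they are.

Things in the scene. Friction and masses are not known exactly. Their poses are not given: they have to be found in the camera images.
- uv_filter: round UV filter: clear glass in a black ring, 48 mm outside diameter, 9 mm thick, 50 g. It starts lying flat on the drawer's deck on the robot's side of the cell, its centre 30 to 60 mm from the cell's centre. Origin: centre of its underside; z up through the glass.
- cell (a point): centre of the cell's floor, on the drawer (moves with it). The cell is a round bore in the drawer's metal deck, 51 mm across, 7.5 mm deep, its floor flat (a 40 mm white diffuser window set flush in it); the deck is flat, 34 mm above the bench. x points into the lamp (the way the drawer closes), z up. A seated filter has its origin here and stands 1.5 mm above the deck.
- drawer_front (a point): middle of the front face of the drawer's pull lip (60 mm wide, 7 high, centre 29.5 mm above the bench), the place to push it shut. x points into the lamp. It lies 105 mm in front of the cell's centre; the panel behind the lip is 100 mm wide, from 12 to 34 mm above the bench, flush with the deck; its face is 9 mm behind the lip's.
- filter_drawer (a joint): how far the drawer is out, m: 0 shut (at its stop), 0.115 fully out; it starts 0.105 to 0.115 out. It slides with about 3.5 N of friction and stays where it is left.
- lamp: the exposure lamp, fixed: white housing 135 mm deep, 140 wide, 64 high; black light port (62 mm across) on its roof up to 84 mm. Origin: on the bench under the port's axis; x to the lamp's back. Front face 60 mm before the origin. The slot is 6 mm high above the deck: a filter not fully down in its cell catches there. Drawer shut: cell above the origin, lip 45 mm out of the front face.
- loupe: bystander: black loupe on a clear skirt, 34 mm across, 42 mm high, to the right of the drawer (seen from the robot), its centre about 85 mm from the drawer's centre line. Origin at the centre of its underside.
- tweezers: bystander: black tweezers, 125 mm long, 11 mm wide, 8 mm high, lying along the left side of the drawer, about 85 mm from its centre line. Origin at their centre, on the bench.
- spare_chuck: bystander: brass vacuum chuck, 52 mm across, 18 mm high, at the left front of the bench. Origin at the centre of its underside.
- petri_dish: bystander: clear covered dish, 60 mm across, 15 mm high, at the left of the bench. Origin at the centre of its underside.
- shipper: bystander: round white wafer shipper, 71 mm long, 11 mm high, on the perforated tray at the right. Origin at the centre of its underside.
There are look-alikes about, which are no part of the job. Leave any purple look-alike of the uv_filter alone.

How it is judged:
By the outcome, as a careful person would: the job done as asked, in the order asked, and still so for the second after the job is handed in, with the robot touching nothing.
It also fails if it takes over 45 s, if anything falls off the work surface, if the arm or the gripper's body presses on something with over 40 N, if the wrist force passes 120 N, or if a joint passes its speed limit or range.

## Working session

There is one attempt and no reset: what is moved stays moved. The work goes in short steps, Python scripts to look and compute and a tool call to move; the robot and the scene stay as the last step left them, time stands still between calls to the robot, and variables do not carry over. Pictures are saved under pics/ and viewed, at most 13 in all, crops included, and the job is handed in when it is done.

Besides the shell and the picture viewer there is one more tool, called after "Emit:" by a JSON object that holds its "api" and its "payload", one argument or row to a line. step_arm: Moves the arm, as the interface text tells. Its arguments: {"type":"object","properties":{"commands":{"type":"array"}},"required":["commands"]}

```bash
mkdir -p pics
cat > h.py <<'E'
import numpy as np, cv2
from scipy.spatial.transform import Rotation as Ro
from bench import robot, eyes, models
def campose(p,obs=None):
    if "eye" in p: return np.array(p["eye"]),np.array(p["rotation"])
    R=Ro.from_euler('xyz',obs["ee_rot"]).as_matrix(); T=np.array(p["tool_from_camera"])
    return R@T[:3,3]+np.array(obs["tool_pos"]), R@T[:3,:3]
def toz(p,xy,z,obs=None):
    e,R=campose(p,obs)
    u=cv2.undistortPoints(np.array([[xy]],float),np.array(p["camera_matrix"]),np.array(p["D"])).ravel()
    d=R@np.array([u[0],-u[1],-1]); return e+d*(z-e[2])/d[2]
def topx(p,X,obs=None):
    e,R=campose(p,obs); c=(np.atleast_2d(X)-e)@R; c=c*[1,-1,-1]
    return cv2.projectPoints(c,np.zeros(3),np.zeros(3),np.array(p["camera_matrix"]),np.array(p["D"]))[0].reshape(-1,2)
def save(p,n,crop=None,s=1):
    im=p["color"][:,:,::-1]
    if crop: im=im[crop[1]:crop[3],crop[0]:crop[2]]
    cv2.imwrite("pics/"+n,cv2.resize(np.ascontiguousarray(im),None,fx=s,fy=s,interpolation=cv2.INTER_CUBIC))
E
python3 - <<'E'
from h import *
o=robot.get_obs(); print(o)
for n in ["scene","side","wrist"]:
    p=eyes.snapshot(n); save(p,n+"0.png")
    for q,z in [("uv_filter",.034),("cell",.0265),("drawer_front",.0295),("lamp",0),("loupe",0),("tweezers",0)]:
        for f in (models.tip_of,models.masks_of):
            for r in f(p,q)[:3]:
                zz=z+(0.0045 if q=="uv_filter" and f==models.masks_of else 0)
                print(n,f.__name__,q,round(r["confidence"],2),np.round(r["xy"],1),np.round(toz(p,r["xy"],zz,o),4))
a=[cv2.imread(f"pics/{n}0.png") for n in ("scene","side","wrist")]
b=np.vstack([np.hstack(a[:2]),np.hstack([a[2],a[2]*0])]); cv2.imwrite("pics/all.png",cv2.resize(b,(800,600)))
E
```

```text
{'time': 0.0, 'joint_positions': array([-1.03073751e-01,  8.79659948e-02,  1.37225785e+00, -2.43892787e-05,
        1.68357111e+00, -1.03147250e-01]), 'qvel': array([ 3.14591463e-04,  5.29396438e-04, -4.13066209e-05,  1.08068801e-03,
        2.56041628e-05,  1.02201671e-03]), 'joint_torque': array([ 1.28542815e-03, -3.40182602e+01, -3.02423716e+01,  7.18220207e-02,
        3.29729996e-02, -1.13141955e-04]), 'tool_pos': array([5.49892322e-01, 1.72663762e-05, 4.03495851e-01]), 'ee_rot': array([-3.13939956e+00, -2.02647009e-04,  1.57086689e+00]), 'wrist_force': array([-0.48755029, -0.03659619, -0.13579813]), 'wrist_torque': array([0.05929604, 0.02550304, 0.04896633]), 'finger_force': 0.0, 'width': 0.09392469618508732}Traceback (most recent call last):
  File "<stdin>", line 9, in <module>
  File "h.py", line 11, in toz
    d=R@np.array([u[0],-u[1],-1]); return e+d*(z-e[2])/d[2]
                                                       ~^^^
IndexError: invalid index to scalar variable.
```

```bash
python3 - <<'E'
s=open('h.py').read()
s=s.replace('return np.array(p["eye"]),np.array(p["rotation"])','return np.array(p["eye"]),(Ro.from_euler("xyz",p["rotation"]).as_matrix() if np.size(p["rotation"])==3 else np.array(p["rotation"]).reshape(3,3))')
open('h.py','w').write(s)
E
python3 - <<'E'
from h import *
o=robot.get_obs()
for n in ["scene","side","wrist"]:
    p=eyes.snapshot(n); save(p,n+"0.png")
    if n!="wrist": print(n,p["eye"],p["rotation"])
    for q,z in [("uv_filter",.034),("cell",.0265),("drawer_front",.0295),("lamp",0),("loupe",0),("tweezers",0)]:
        for f in (models.tip_of,models.masks_of):
            for r in f(p,q)[:3]:
                zz=z+(0.0045 if q=="uv_filter" and f==models.masks_of else 0)
                print(n,f.__name__,q,round(r["confidence"],2),np.round(r["xy"],1),np.round(toz(p,r["xy"],zz,o),4))
a=[cv2.imread(f"pics/{n}0.png") for n in ("scene","side","wrist")]
b=np.vstack([np.hstack(a[:2]),np.hstack([a[2],a[2]*0])]); cv2.imwrite("pics/all.png",cv2.resize(b,(800,600)))
E
```

```text
scene [ 1.31743537 -0.20928147  1.25300259] [5.98535525e-01 5.01732909e-04 1.20930567e+00]
scene call uv_filter 0.71 [317.8 179.6] [0.4497 0.209  0.034 ]
scene call uv_filter 0.62 [255.5 219.9] [ 0.5223 -0.0147  0.034 ]
scene call uv_filter 0.55 [347.2 204. ] [0.5643 0.2549 0.034 ]
scene call uv_filter 0.72 [296.5 219.2] [0.5645 0.0953 0.0385]
scene call uv_filter 0.67 [302.  223.6] [0.5841 0.1045 0.0385]
scene call uv_filter 0.61 [183.3 233. ] [ 0.4953 -0.2194  0.0385]
scene call cell 0.64 [305.4 231.8] [0.6063 0.1064 0.0265]
scene call cell 0.65 [302.8 226.9] [0.5882 0.1056 0.0265]
scene call drawer_front 0.66 [297.2 199.8] [0.4952 0.1244 0.0295]
scene call drawer_front 0.68 [300.7 226.4] [0.5863 0.0998 0.0295]
scene call lamp 0.64 [314.9 271.2] [0.72   0.0901 0.    ]
scene call lamp 0.79 [308.  258.9] [0.6772 0.0868 0.    ]
scene call loupe 0.46 [270.7 244.9] [0.597 0.004 0.   ]
scene call loupe 0.66 [271.8 239.8] [ 0.582   0.0127 -0.    ]
scene call tweezers 0.63 [329.6 231.4] [0.6146 0.1796 0.    ]
scene call tweezers 0.67 [183.2 231.4] [ 0.4638 -0.2187  0.    ]
side [ 1.0847874
[... 1428 characters left out ...]
192.8] [ 0.5077 -0.0026  0.0385]
wrist call cell 0.97 [346.9  88.7] [0.6106 0.0956 0.0265]
wrist call cell 0.96 [325.2  76.6] [0.5897 0.1065 0.0265]
wrist call drawer_front 0.93 [229.8  68.9] [0.5006 0.1131 0.0295]
wrist call drawer_front 0.92 [320.8  74.5] [0.5852 0.1081 0.0295]
wrist call lamp 0.81 [433.4  87.6] [0.7035 0.0992 0.    ]
wrist call lamp 0.65 [322.6  77.1] [0.59  0.109 0.   ]
wrist call loupe 0.84 [330.2 173.7] [0.6006 0.0105 0.    ]
wrist call loupe 0.59 [334.2 180. ] [0.6051 0.0037 0.    ]
wrist call tweezers 0.88 [349.3   1.8] [0.6144 0.1789 0.    ]
wrist call tweezers 0.37 [221.3 362.4] [ 0.4743 -0.2227  0.    ]
wrist call tweezers 0.74 [385.6  10. ] [0.6501 0.1717 0.    ]
```

View pics/all.png

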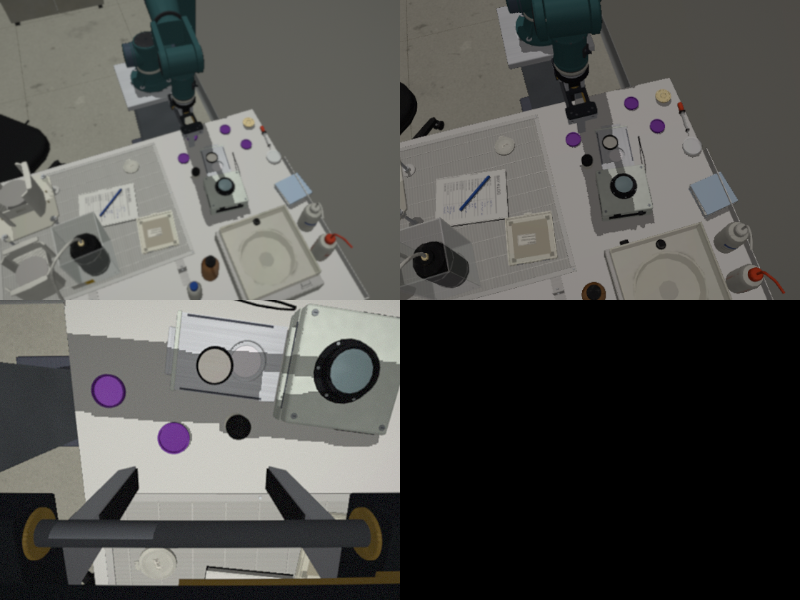

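Run:
```python
from h import *
o=robot.get_obs(); p=eyes.snapshot("wrist"); print(np.round(p["tool_from_camera"],3).tolist(), np.round(p["camera_matrix"],1).tolist(),p["D"])
save(p,"c1.png",(220,10,420,160),4)
```

```text
[[-0.0, 0.973, 0.232, 0.067], [1.0, 0.0, -0.0, 0.0], [-0.0, 0.232, -0.973, 0.02], [0.0, 0.0, 0.0, 1.0]] [[360.4, 0.0, 282.5], [0.0, 360.4, 205.0], [0.0, 0.0, 1.0]] [-0.02389192  0.          0.          0.          0.        ]
```

View pics/c1.png

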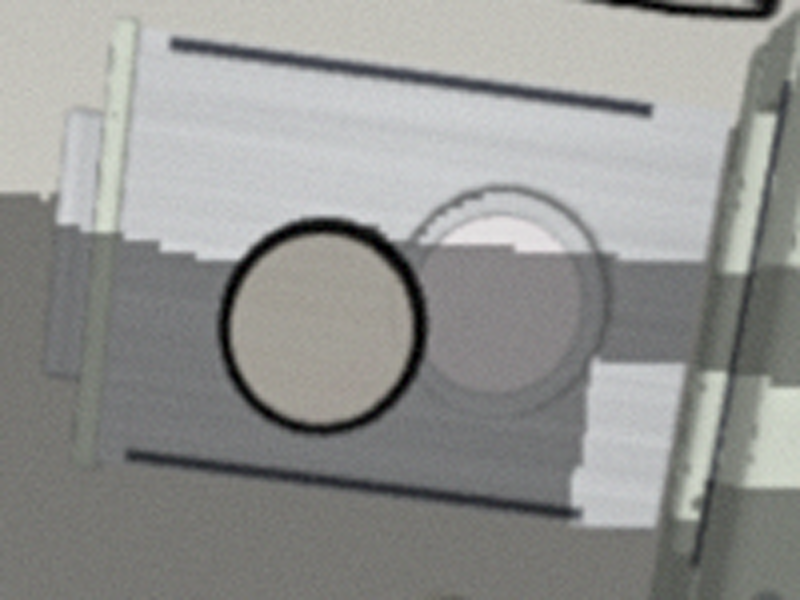

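Candidates: purple discs at wrist px (155,128) and (240,191), with a third at scene px (347,204). The empty cell is at (346,86) and the clear black-ringed disc is at (300,91). The crop shows a clear glass in a black ring on the drawer deck, so (300,91) is the filter. The cell rim is right behind it.

Emit:
{"api": "step_arm", "payload": {
  "commands": [
    [[23,-12,20,0,0,0,30],[23,-12,20,0,0,0,30],[23,-12,20,0,0,0,30],[23,-12,20,0,0,0,30],[0,0,0,0,0,0.175,30],[0,0,0,0,0,0.175,30],[0,0,0,0,0,0.175,30],[0,0,0,0,0,0.175,30],[0,0,0,0,0,0.175,30],[0,0,0,0,0,0.175,30],[0,0,0,0,0,0.175,30],[0,0,0,0,0,0.175,30],[0,0,0,0,0,0.175,30],[0,0,0,0,0,0,30],[0,0,0,0,0,0,30]]
  ]
}}

```text
time: 3.98
tool_pos: [0.502, 0.092, 0.3247]
ee_rot: [-3.142, -0.0, -0.002]
wrist_force: [-0.1, -0.6, 0.5]
width: 0.0301
finger_force: 0.0
```

Run:
```python
from h import *
o=robot.get_obs(); p=eyes.snapshot("wrist"); print(o["tool_pos"],o["ee_rot"],o["width"],o["joint_positions"])
for q,z in [("uv_filter",.034),("cell",.0265),("drawer_front",.0295)]:
  for f in (models.tip_of,models.masks_of):
    for r in f(p,q)[:2]: print(f.__name__,q,round(r["confidence"],2),np.round(r["xy"],1),np.round(toz(p,r["xy"],z+.0045*(q=="uv_filter" and f==models.masks_of),o),4))
save(p,"w2.png",None,1.4)
```

```text
[0.50199332 0.09200847 0.32473725] [-3.14158306e+00 -1.41390222e-04 -1.73165480e-03] 0.030138566667685437 [ 7.01427188e-02  2.88769491e-02  1.59128565e+00 -5.81503223e-07
  1.52128834e+00  1.64267073e+00]
call uv_filter 0.83 [400.4 190.5] [0.5161 0.0021 0.034 ]
call uv_filter 0.77 [ 89.  163.5] [0.5374 0.2388 0.034 ]
call uv_filter 0.89 [156.4 259.3] [0.462  0.1922 0.0385]
call uv_filter 0.83 [402.1 193.2] [0.5149 0.0022 0.0385]
call cell 0.95 [277.4  65.2] [0.6077 0.096  0.0265]
call cell 0.79 [264.4  84.7] [0.5941 0.1056 0.0265]
call drawer_front 0.6 [255.9 201. ] [0.507  0.1133 0.0295]
```

View pics/w2.png

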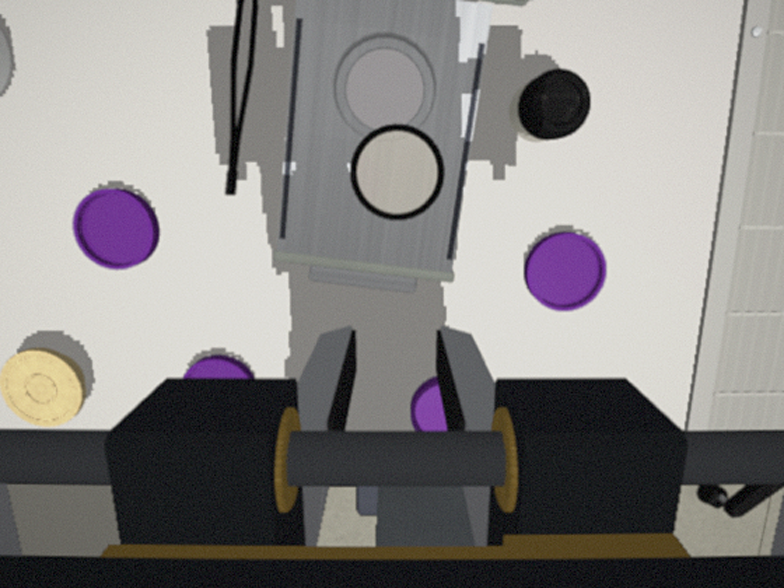

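```bash
cat >> h.py <<'E'
S=0.00025
def rect(p,o,z,x0=.53,x1=.67,y0=.03,y1=.17):
    X,Y=np.meshgrid(np.arange(x0,x1,S),np.arange(y0,y1,S))
    m=topx(p,np.stack([X.ravel(),Y.ravel(),0*X.ravel()+z],1),o).reshape(*X.shape,2).astype(np.float32)
    return cv2.remap(p["color"],m[...,0],m[...,1],cv2.INTER_LINEAR)
def ringfit(p,o,z,r,c,sign,span=.008,x0=.53,y0=.03,arc=None):
    "best circle of radius r near c: radial gradient, sign=+1 brighter outside"
    g=cv2.GaussianBlur(cv2.cvtColor(rect(p,o,z),cv2.COLOR_RGB2GRAY).astype(np.float32),(0,0),3)
    t=np.linspace(0,2*np.pi,180,endpoint=False) if arc is None else np.linspace(*arc,120)
    best=[]
    for dx in np.arange(-span,span,.0005):
        for dy in np.arange(-span,span,.0005):
            def smp(rr):
                u=((c[0]+dx+rr*np.cos(t)-x0)/S).astype(np.float32); v=((c[1]+dy+rr*np.sin(t)-y0)/S).astype(np.float32)
                return cv2.remap(g,u[None],v[None],cv2.INTER_LINEAR)[0]
            d=smp(r+.001)-smp(r-.001)
            best.append((np.clip(sign*d,-15,15).mean() if sign else np.minimum(abs(d),15).mean(),c[0]+dx,c[1]+dy))
    return max(best)
E
python3 - <<'E'
from h import *
o=robot.get_obs(); p=eyes.snapshot("wrist")
f0=toz(p,(283.6,122.1),.043,o); c0=toz(p,(275,60.7),.034,o); print(f0,c0)
f=ringfit(p,o,.043,.024,f0,1); print("filter",f)
c=ringfit(p,o,.034,.0255,c0,0,arc=(-.8,2.6)); print("cell rim",c)
c2=ringfit(p,o,.0265,.020,c0,-1,arc=(-.8,2.6)); print("window",c2)
a,b=np.array(f[1:]),np.array(c[1:]); print("vec mm",(b-a)*1e3,"ang",np.arctan2(*(b-a)[::-1]))
im=rect(p,o,.034)[:,:,::-1].copy()
for q,r,k in((c,.0255,(0,0,255)),(c2,.02,(0,255,0)),(f,.024,(255,0,0))): cv2.circle(im,(int((q[1]-.53)/S),int((q[2]-.03)/S)),int(r/S),k,1)
cv2.imwrite("pics/r1.png",im[::-1])
E
```

```text
[0.567329   0.09142777 0.043     ] [0.6097157  0.09734686 0.034     ]
filter (np.float32(15.0), np.float64(0.567829004927586), np.float64(0.09242777017786638))
cell rim (np.float32(12.968164), np.float64(0.6097156971959097), np.float64(0.09934686133150952))
window (np.float32(14.796782), np.float64(0.6082156971959097), np.float64(0.09784686133150952))
vec mm [41.88669227  6.91909115] ang 0.16370759091675438
```

View pics/r1.png

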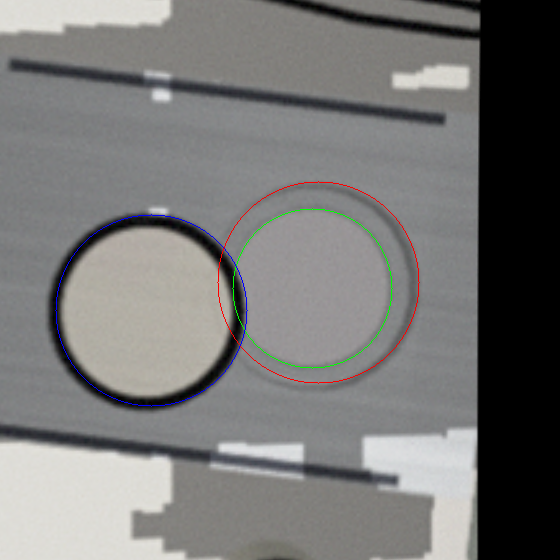

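```bash
sed -i 's/np.clip(sign\*d,-15,15).mean()/(sign*d).mean()/' h.py
python3 - <<'E'
from h import *
o=robot.get_obs(); p=eyes.snapshot("wrist")
f=ringfit(p,o,.043,.024,(.5678,.0920),1,.005)
c2=ringfit(p,o,.0265,.020,(.608,.0975),-1,.005,arc=(-.8,2.6)); print(f,c2)
c3=[ringfit(p,o,.034,r,(.608,.0975),-1,.005,arc=(-.8,2.6)) for r in (.0245,.025,.0255,.026)]; print(c3)
a,b=np.array(f[1:]),np.array(c2[1:]); print((b-a)*1e3,np.arctan2(*(b-a)[::-1]))
E
```

```text
(np.float32(80.7345), np.float64(0.5662999999999999), np.float64(0.092)) (np.float32(16.138084), np.float64(0.608), np.float64(0.098))
[(np.float32(18.245968), np.float64(0.6074999999999999), np.float64(0.0975)), (np.float32(16.29849), np.float64(0.607), np.float64(0.0975)), (np.float32(13.959915), np.float64(0.6064999999999999), np.float64(0.097)), (np.float32(11.842216), np.float64(0.6054999999999999), np.float64(0.097))]
[41.7  6. ] 0.14290410360914946
```

Emit:
{"api": "step_arm", "payload": {
  "commands": [
    [[28,5,0,0,0,-0.15,30],[0,0,16,0,0,0,30],[0,0,16,0,0,0,30],[0,0,16,0,0,0,30],[0,0,16,0,0,0,30],[0,0,10,0,0,0,30],[0,0,0,0,0,0,30],[0,0,0,0,0,0,30]]
  ]
}}

```text
time: 5.42
tool_pos: [0.5303, 0.0869, 0.2513]
ee_rot: [3.141, -0.001, 0.146]
wrist_force: [0.9, 0.3, 0.9]
width: 0.03
finger_force: 0.0
```

Emit:
{"api": "step_arm", "payload": {
  "commands": [
    [[0,0,8,0,0,0,30],[0,0,8.5,0,0,0,30],[0,0,0,0,0,0,30],[4,0,0,0,0,0,30],[4,0,0,0,0,0,30],[4,0,0,0,0,0,30],[4,0,0,0,0,0,30],[4,0,0,0,0,0,30],[4,0,0,0,0,0,30],[4,0,0,0,0,0,30],[4,0,0,0,0,0,30],[4,0,0,0,0,0,30],[4,0,0,0,0,0,30],[0,0,0,0,0,0,30],[0,0,0,0,0,0,30]]
  ]
}}

```text
time: 7.3
tool_pos: [0.5696, 0.0927, 0.2342]
ee_rot: [3.142, -0.0, 0.146]
wrist_force: [-0.0, 0.1, -0.4]
width: 0.0301
finger_force: 0.0
```

Run:
```python
from h import *
o=robot.get_obs(); print(o["tool_pos"],o["ee_rot"],o["wrist_force"])
p=eyes.snapshot("wrist"); save(p,"w3.png",(160,0,420,240),2.2)
for q in ("uv_filter","cell"):
  for r in models.tip_of(p,q)[:2]: print(q,round(r["confidence"],2),np.round(r["xy"],1),toz(p,r["xy"],.034 if q=="uv_filter" else .0265,o))
```

```text
[0.56957638 0.09266445 0.23418875] [ 3.14153153e+00 -7.92089658e-05  1.45773489e-01] [-0.00381032  0.14731369 -0.38138253]
uv_filter 0.82 [ 93.9 392.8] [0.4636816  0.19097881 0.034     ]
uv_filter 0.8 [282.1 201.1] [0.59576257 0.09703169 0.034     ]
```

View pics/w3.png

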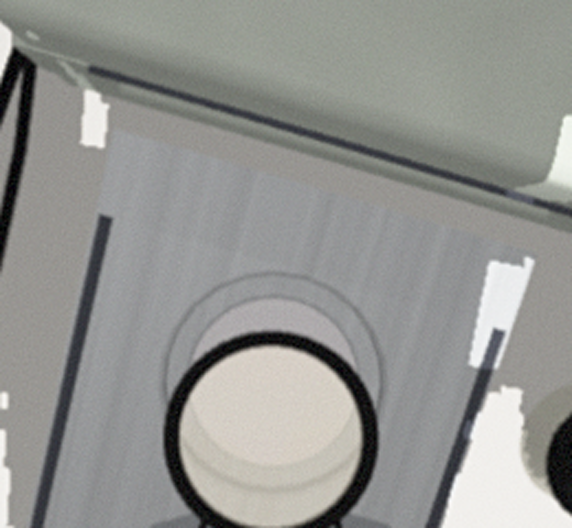

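Filter ring centre is at crop px (271,432) and the cell rim at about (273,380), so they are aligned sideways with about 12 mm still to push.

Emit:
{"api": "step_arm", "payload": {
  "commands": [
    [[2,0,0,0,0,0,30],[2,0,0,0,0,0,30],[2,0,0,0,0,0,30],[2,0,0,0,0,0,30],[2,0,0,0,0,0,30],[1,0,0,0,0,0,30],[1,0,0,0,0,0,30],[0,0,0,0,0,0,30],[0,0,0,0,0,0,30]]
  ]
}}

```text
time: 8.57
tool_pos: [0.5814, 0.0944, 0.2342]
ee_rot: [3.142, -0.0, 0.146]
wrist_force: [0.2, 0.2, 0.1]
width: 0.0298
finger_force: 0.0
```

Run:
```python
from h import *
o=robot.get_obs(); print(o["tool_pos"],o["ee_rot"],o["wrist_force"])
p=eyes.snapshot("wrist"); save(p,"w4.png",(160,50,420,290),2.2)
```

```text
[0.58143229 0.09444123 0.23422902] [ 3.14157920e+00 -1.75799270e-04  1.45775712e-01] [0.23463399 0.23392228 0.10916493]
```

View pics/w4.png

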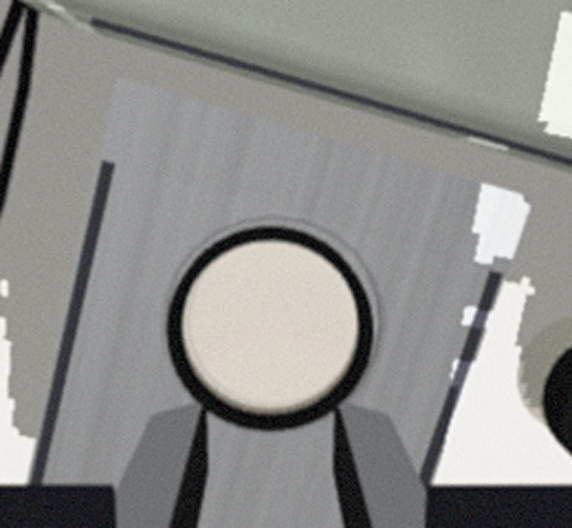

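The ring is nearly concentric at crop px (270,327). A gap of about 2 mm is left at the far rim, so it needs a small nudge more.

Emit:
{"api": "step_arm", "payload": {
  "commands": [
    [[1,0,0,0,0,0,30],[0,0,0,0,0,0,30],[1,0,0,0,0,0,30],[0,0,0,0,0,0,30],[0,0,0,0,0,0,30]]
  ]
}}

```text
time: 9.25
tool_pos: [0.5834, 0.0947, 0.2342]
ee_rot: [3.142, -0.0, 0.146]
wrist_force: [-0.4, -0.1, 0.4]
width: 0.03
finger_force: 0.1
```

Run:
```python
from h import *
o=robot.get_obs(); print(o["tool_pos"],o["wrist_force"])
p=eyes.snapshot("wrist"); save(p,"w5.png",(180,100,400,290),3)
```

```text
[0.58344348 0.09471549 0.23421545] [-0.35879541 -0.10677395  0.43007624]
```

View pics/w5.png

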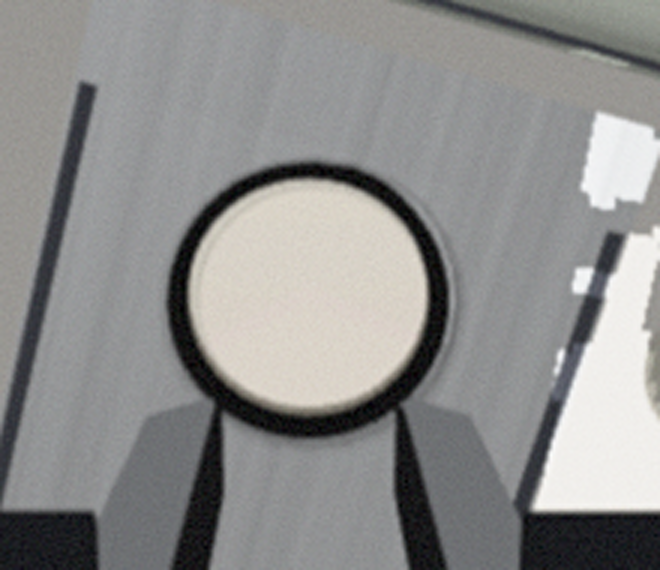

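The ring now sits against the far-left wall, with a thin gap at right px (450,300). It also looks smaller, which suggests it has dropped. I'll back off and check it by size.

Emit:
{"api": "step_arm", "payload": {
  "commands": [
    [[-6,0,0,0,0,0,30],[-12,0,0,0,0,0,30],[-12,0,-10,0,0,0,30],[-12,0,-20,0,0,0,30],[0,0,0,0,0,0,30],[0,0,0,0,0,0,30]]
  ]
}}

```text
time: 10.05
tool_pos: [0.5417, 0.0886, 0.2643]
ee_rot: [3.142, -0.001, 0.146]
wrist_force: [0.3, -0.6, -0.2]
width: 0.03
finger_force: 0.0
```

Run:
```python
from h import *
o=robot.get_obs(); print(o["tool_pos"],o["wrist_force"])
p=eyes.snapshot("wrist"); e,R=campose(p,o)
g=cv2.cvtColor(p["color"],cv2.COLOR_RGB2GRAY)
c=topx(p,[.608,.0978,.0355],o)[0]; print(c)
m=(g<60).astype(np.uint8); n,l,st,ce=cv2.connectedComponentsWithStats(m)
for i in range(1,n):
    if st[i,4]>300 and np.hypot(*(ce[i]-c))<20:
        pts=max(cv2.findContours((l==i).astype(np.uint8),cv2.RETR_EXTERNAL,cv2.CHAIN_APPROX_NONE)[0],key=len)[:,0]
        for z in (.0355,.039,.043):
            X=np.array([toz(p,q,z,o)[:2] for q in pts]); A=np.c_[2*X,np.ones(len(X))]; s=np.linalg.lstsq(A,(X**2).sum(1),rcond=None)[0]
            r=np.sqrt(s[2]+s[0]**2+s[1]**2); res=np.hypot(*(X-s[:2]).T)-r
            t=np.arctan2(X[:,1]-s[1],X[:,0]-s[0]); print(z,s[:2],"r mm",r*1e3,"res",res.std()*1e3,"ellipt",[(2*(res*f(2*t)).mean()*1e3) for f in (np.cos,np.sin)])
save(p,"w6.png",(160,0,420,240),2.2)
```

```text
[0.54169717 0.08858259 0.26431337] [ 0.25427374 -0.64571646 -0.16246619]
[283.97967348 120.28747921]
0.0355 [0.60987182 0.09910953] r mm 23.3355246563553 res 0.15650496397444424 ellipt [np.float64(0.011061917938534933), np.float64(-0.006909839919736254)]
0.039 [0.6098473  0.09910015] r mm 22.94403443352946 res 0.15387934641820555 ellipt [np.float64(0.010876336822264998), np.float64(-0.006793916459101879)]
0.043 [0.60981927 0.09908943] r mm 22.496617035986226 res 0.15087864063964457 ellipt [np.float64(0.010664244117563572), np.float64(-0.006661432504444694)]
```

View pics/w6.png

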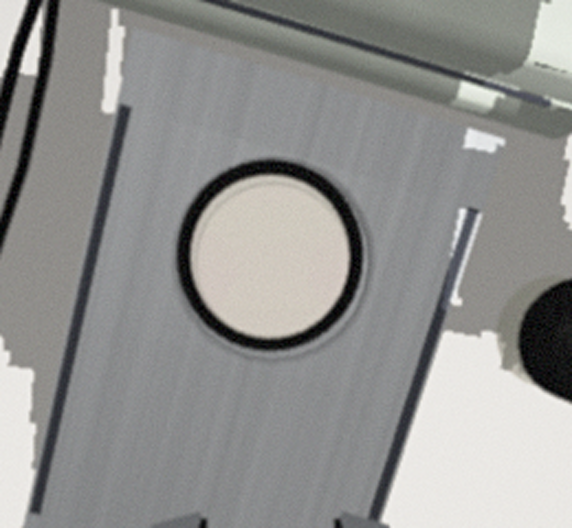

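The filter is round, concentric and flat, and its fitted size matches the seated height. Now I'll go round to the front of the pull lip.

Emit:
{"api": "step_arm", "payload": {
  "commands": [
    [[0,0,0,0,0,0.136,20],[0,0,0,0,0,0.136,20],[-16,-4,0,0,0,0,20],[-16,-4,0,0,0,0,20],[-16,-4,0,0,0,0,20],[-16,-5,0,0,0,0,20],[0,0,0,0,0,0,20],[0,0,0,0,0,0,20]]
  ]
}}

```text
time: 11.1
tool_pos: [0.4806, 0.1136, 0.2645]
ee_rot: [-3.142, -0.001, -0.126]
wrist_force: [-0.8, -0.1, -0.3]
width: 0.0202
finger_force: 0.0
```

Run:
```python
from h import *
o=robot.get_obs(); print(o["tool_pos"],o["ee_rot"])
p=eyes.snapshot("wrist"); save(p,"w7.png",None,1.3)
for r in models.tip_of(p,"drawer_front")[:2]: print(round(r["confidence"],2),np.round(r["xy"],1),toz(p,r["xy"],.0295,o))
print(topx(p,[.5038,.1109,.0295],o))
```

```text
[0.48058089 0.11361257 0.26452676] [-3.14154159e+00 -1.23163784e-03 -1.25840258e-01]
0.76 [280.1 193.4] [0.50422323 0.11257042 0.0295    ]
[[282.91249775 193.73877735]]
```

View pics/w7.png

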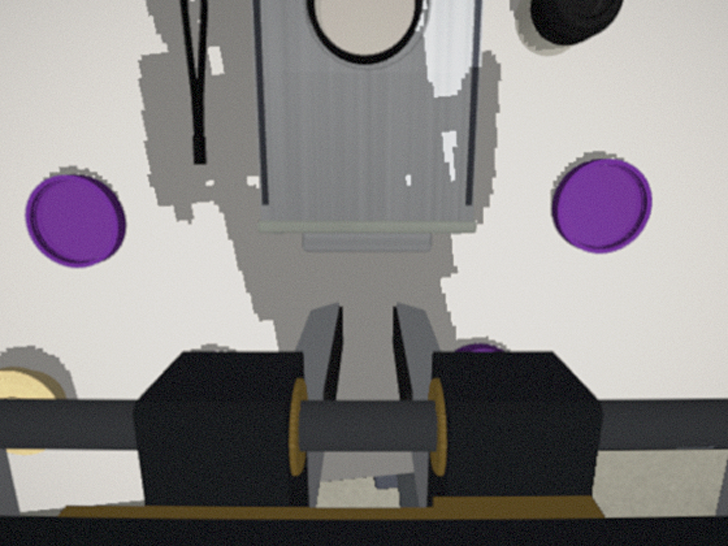

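The fingers are centred and square in front of the lip at px (367,240). I'll lower and push.

Emit:
{"api": "step_arm", "payload": {
  "commands": [
    [[0,0,15,0,0,0,20],[0,0,15,0,0,0,20],[0,0,14.5,0,0,0,20],[0,0,0,0,0,0,20],[4,0,0,0,0,0,20],[4,0,0,0,0,0,20],[3,0,0,0,0,0,20],[2,0,0,0,0,0,20],[2,0,0,0,0,0,20],[3,0,0,0,0,0,20],[4,0,0,0,0,0,20],[4,0,0,0,0,0,20],[4,0,0,0,0,0,20],[4,0,0,0,0,0,20],[4,0,0,0,0,0,20],[4,0,0,0,0,0,20]]
  ]
}}

```text
time: 13.2
tool_pos: [0.5224, 0.1082, 0.2196]
ee_rot: [-3.142, 0.0, -0.126]
wrist_force: [-3.8, 0.7, 1.4]
width: 0.02
finger_force: 2.0
```

Emit:
{"api": "step_arm", "payload": {
  "commands": [
    [[3,0,0,0,0,0,20],[3,0,0,0,0,0,20],[3,0,0,0,0,0,20],[3,0,0,0,0,0,20],[3,0,0,0,0,0,20],[3,0,0,0,0,0,20]]
  ]
}}

```text
time: 13.95
tool_pos: [0.5402, 0.106, 0.2196]
ee_rot: [3.142, 0.0, -0.126]
wrist_force: [-3.8, 0.5, 1.6]
width: 0.02
finger_force: 1.9
```

Emit:
{"api": "step_arm", "payload": {
  "commands": [
    [[4,0,0,0,0,0,20],[4,0,0,0,0,0,20],[4,0,0,0,0,0,20],[4,0,0,0,0,0,20],[4,0,0,0,0,0,20],[4,0,0,0,0,0,20],[4,0,0,0,0,0,20],[4,0,0,0,0,0,20]]
  ]
}}

```text
time: 14.95
tool_pos: [0.572, 0.1019, 0.2196]
ee_rot: [3.141, 0.0, -0.126]
wrist_force: [-4.2, 0.3, 0.7]
width: 0.0197
finger_force: 2.0
```

Emit:
{"api": "step_arm", "payload": {
  "commands": [
    [[4,0,0,0,0,0,20],[4,0,0,0,0,0,20],[4,0,0,0,0,0,20],[4,0,0,0,0,0,20],[3,0,0,0,0,0,20],[3,0,0,0,0,0,20],[2,0,0,0,0,0,20],[0,0,0,0,0,0,20]]
  ]
}}

```text
time: 15.95
tool_pos: [0.5959, 0.0988, 0.2197]
ee_rot: [3.142, -0.001, -0.126]
wrist_force: [-1.3, -0.9, -1.7]
width: 0.0201
finger_force: 1.2
```

Emit:
{"api": "step_arm", "payload": {
  "commands": [
    [[1,0,0,0,0,0,20],[1,0,0,0,0,0,20],[1,0,0,0,0,0,20],[1,0,0,0,0,0,20],[0,0,0,0,0,0,20]]
  ]
}}

```text
time: 16.58
tool_pos: [0.5997, 0.0984, 0.2197]
ee_rot: [3.141, -0.0, -0.126]
wrist_force: [-3.4, -0.8, -0.0]
width: 0.0203
finger_force: 1.6
```

Emit:
{"api": "step_arm", "payload": {
  "commands": [
    [[1,0,0,0,0,0,20],[1,0,0,0,0,0,20],[1,0,0,0,0,0,20],[0,0,0,0,0,0,20]]
  ]
}}

```text
time: 17.08
tool_pos: [0.6027, 0.098, 0.2197]
ee_rot: [3.141, -0.0, -0.126]
wrist_force: [-3.0, -1.5, -1.7]
width: 0.0201
finger_force: 1.5
```

Emit:
{"api": "step_arm", "payload": {
  "commands": [
    [[1,0,0,0,0,0,20],[1,0,0,0,0,0,20],[1,0,0,0,0,0,20],[0,0,0,0,0,0,20]]
  ]
}}

```text
time: 17.58
tool_pos: [0.6056, 0.0976, 0.2197]
ee_rot: [3.142, -0.0, -0.126]
wrist_force: [-3.5, -2.0, -0.9]
width: 0.0203
finger_force: 1.5
```

Emit:
{"api": "step_arm", "payload": {
  "commands": [
    [[1,0,0,0,0,0,20],[1,0,0,0,0,0,20],[0,0,0,0,0,0,20]]
  ]
}}

```text
time: 17.95
tool_pos: [0.6076, 0.0974, 0.2197]
ee_rot: [3.142, -0.0, -0.126]
wrist_force: [-3.7, -1.6, -1.4]
width: 0.0199
finger_force: 1.6
```

Emit:
{"api": "step_arm", "payload": {
  "commands": [
    [[1,0,0,0,0,0,20],[1,0,0,0,0,0,20],[0,0,0,0,0,0,20]]
  ]
}}

```text
time: 18.32
tool_pos: [0.6088, 0.0973, 0.2197]
ee_rot: [3.141, 0.003, -0.126]
wrist_force: [-7.0, -1.0, 2.2]
width: 0.0201
finger_force: 3.4
```

Emit:
{"api": "step_arm", "payload": {
  "commands": [
    [[1,0,0,0,0,0,20],[0,0,0,0,0,0,20],[0,0,0,0,0,0,20]]
  ]
}}

```text
time: 18.7
tool_pos: [0.6092, 0.0973, 0.2197]
ee_rot: [3.141, 0.005, -0.126]
wrist_force: [-9.8, -1.2, 2.3]
width: 0.0202
finger_force: 4.5
```

Run:
```python
from h import *
o=robot.get_obs(); print(o["tool_pos"],o["wrist_force"],o["time"])
for n in ("side","scene"):
    p=eyes.snapshot(n)
    for q,z in (("lamp",0),("drawer_front",.0295)):
        for r in models.tip_of(p,q)[:2]: print(n,q,round(r["confidence"],2),np.round(r["xy"],1),toz(p,r["xy"],z))
    if n=="side": save(p,"s2.png",(220,140,400,300),4)
```

```text
[0.60922115 0.0972769  0.21969958] [-9.84820099 -1.20140834  2.26346743] 18.7
side lamp 0.84 [309.1 272.2] [0.72308261 0.0801448  0.        ]
side drawer_front 0.66 [302.8 219.4] [0.61539722 0.09821901 0.0295    ]
side drawer_front 0.53 [366.5 141.5] [0.46499425 0.29869366 0.0295    ]
scene lamp 0.56 [315.5 274.9] [0.73119346 0.08732309 0.        ]
scene drawer_front 0.81 [303.4 232. ] [0.60665402 0.10007656 0.0295    ]
```

View pics/s2.png

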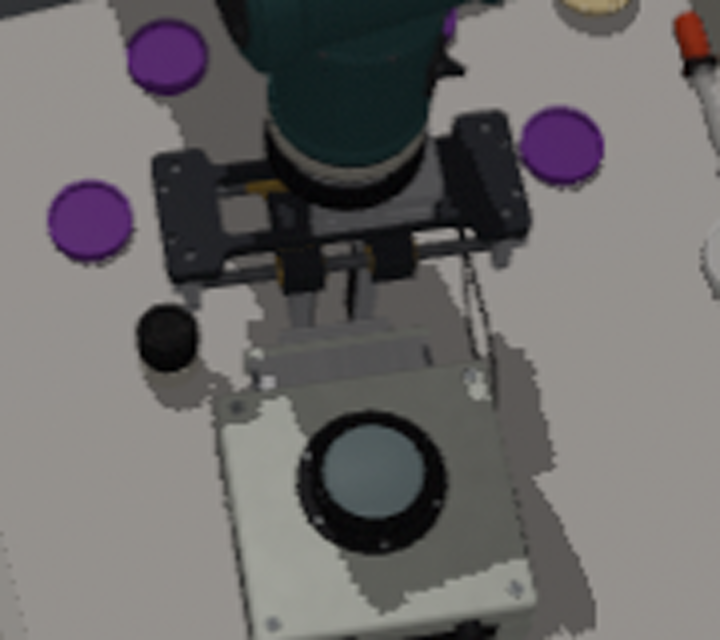

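Resistance rose to 10 N after about 113 mm of drawer travel, with only the lip and panel still outside the housing (crop px (340,355)). That is the end stop. Next I'll back off, lift clear and hand in.

Emit:
{"api": "step_arm", "payload": {
  "commands": [
    [[-4,0,0,0,0,0,20],[-12,0,0,0,0,0,20],[-15,0,0,0,0,0,20],[-10,0,-20,0,0,0,20],[0,0,-30,0,0,0,20],[0,0,-30,0,0,0,20],[0,0,0,0,0,0,20],[0,0,0,0,0,0,20]]
  ]
}}

```text
time: 20.0
tool_pos: [0.5695, 0.1023, 0.2989]
ee_rot: [-3.141, 0.0, -0.126]
wrist_force: [-0.1, 0.9, -0.5]
width: 0.0197
finger_force: 0.0
```

Run:
```python
from h import *
o=robot.get_obs(); p=eyes.snapshot("wrist")
for r in models.tip_of(p,"drawer_front")[:1]: print(r["confidence"],toz(p,r["xy"],.0295,o))
save(p,"w8.png",None,1.3)
```

```text
(no output)
```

View pics/w8.png

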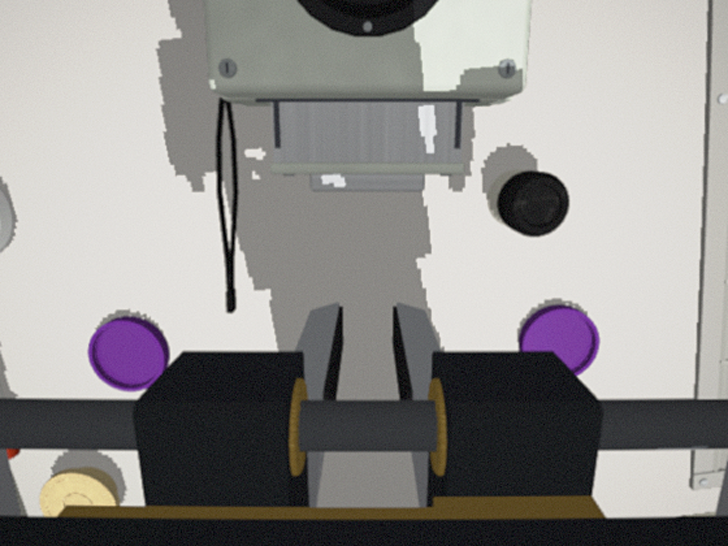

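The drawer is shut: the lip front is at row 190 and the housing face at about row 98, which is roughly the 45 mm expected. The loose things are where they were.

```bash
python3 -c "
from bench import robot
print(robot.close_job())"
```

```text
the job is handed in; nothing more can be done
None
```

I nudged the UV filter into its cell until it lay flat, then pushed the drawer shut until it met its end stop (about 10 N). The loose things were left where they were, and the job was handed in after about 20 s of robot time.

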